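Park the pump roller in its sloped gutter

ROBOT

A 7-joint arm with a two-finger parallel gripper is mounted at the origin on a cart in front of the work surface, level with it; the furniture and walls round the work are solid. World frame = base frame: x ahead of the robot, y to its left, z up, the work surface at z = 0. Lengths are in m, angles in rad, forces in N, time in s.
With the tool pointing down it reaches from about 0.4 to 0.875 m from the base axis. Payload 19.3 kg.
Tool frame: the origin (TCP) lies at the very end of the fingers, on their centre line; the grasp point (between the pads) lies 19 mm behind it (robot.tcp_to_grasp is the distance from the TCP to the grasp point, in m); z points along the fingers, y is the line along which they close (so a half turn about z gives the same grasp; the last joint's range is limited). The gripper opens to 85 mm and grips with 20 to 120 N. Pads are 22 mm wide; open, the fingers measure 114 mm over their backs; the gripper's body (76 mm by 85 mm) begins 54 mm behind the grasp point. The pads swing forward as they close: fully open they stand 13 mm farther back than shut.
Start: joints at [-0.07, 0.521, -0.036, 1.599, 0.021, 1.021, -0.113], TCP at [0.625, -0, 0.231] pointing down, gripper open.
Joint ranges: [-2.91, 2.91], [-0.3, 2.13], [-1.5, 1.42], [0.17, 2.43], [-1.26, 4.41], [0.16, 1.93], [-2.52, 2.52]. Speed limits (rad/s): [1.89, 1.89, 2.39, 2.39, 3.01, 3.01, 3.01].

INTERFACE

Orientations are given as a 3x3 rotation matrix whose columns are the frame's x, y, z axes.
In Python, from cell import robot gives the robot as it stands. Calls block until the motion is done:
- robot.goto(position, orientation): joint-space move of the TCP to a pose.
- robot.movel(position, rotation=None, rate=0.15, guard=None): straight line of the TCP; rotation=None keeps the orientation; rate is the mean speed in m/s. With guard (N) it stops when the force on the tool has changed by that much, and returns True; else False.
- robot.move_j(angles): joint-space move.
- robot.move_gripper(opening): finger opening in m; the grip force is fixed at half the most; returns when the fingers have stopped.
- robot.hold(seconds).
- robot.ik(position, orientation): joint angles nearest the present ones, or None.
- robot.sense(): the state.
- robot.grab_frame(name): name is "scene" or "side" or "wrist"; returns (picture, depth): 480x640x3 uint8, red, green, blue; 480x640 float32, m along the optical axis (not along the pixel's ray), 0 where there is no reading.
- robot.camera_info(name): a dict with "fx", "fy", "cx", "cy" (pixels), "distortion" ([k1, k2, p1, p2, k3] as OpenCV has them; the pictures are not rectified), "rvec" (rotation vector, rad) and "tvec" (3), from world to camera coordinates, as OpenCV has them; the wrist camera has in their place "hand_eye" (4x4, takes a point from camera to tool coordinates, whose origin is the TCP and whose axes are the flange's). Camera axes: x right, y down, z forward; pixel columns grow to the right and rows downward; lengths in m; the calibration is good to about 2 mm. A picture is of the moment at which its call begins: read the wrist's pose just before it. camera_info takes no time and is no camera call.
A pose or a line that the arm cannot do raises robot.PlanningError and nothing moves.
- robot.hand_in(): hands the job in; it is judged then, once.
The state is a dict: "time": time; "qpos": joint angles; "dq": joint speeds; "joint_torque": joint torques, N m; "ee_pos": TCP position; "orientation": TCP orientation; "contact_force": force on the tool from outside, world axes, zero at the start; "ft_torque": the same for the moment, N m; "width": finger opening in m; "grip_force": force on a finger pad.
Only numpy, scipy, OpenCV 4.12 (cv2) and the standard library are available. Lean on these libraries where they do the work, as an engineer would, in place of code of your own. Each camera call takes 0.05 s, during which the arm holds its last target. There are 200 camera calls.

TASK

With the fingertips, push the loose steel pump roller up the sloped gutter until it drops into the seat against the black upper stop, then push the red keeper arm all the way round, square across the gutter behind the roller, so that it cannot roll back. Only push: do not lift the roller out of the gutter, and leave the other things on the desk where they are. Finish with the robot clear of everything.

Things in the scene. Friction and masses are not known exactly. Their poses are not given: they have to be found in the camera images.
- gutter: straight blue-painted metal gutter on a grey stand, fixed. Its frame is tilted with it: origin on the gutter's floor, midway between its walls, at the inner face of the low lip at the bottom end; x runs uphill along the floor (slope 0.12 rad), z is square to the floor, y across. Floor 58 mm wide; side walls 12 mm high, 4 mm thick. The floor is 55 mm above the desk at the lip, 79 mm at the upper stop
- lip (a point): top of the low lip across the bottom end of the gutter, middle of its length and thickness: 4 mm thick (x -4 to 0 mm in the gutter's frame) and only 8 mm high above the floor, so a fingertip can come down outside it, behind the roller, and push the roller over it
- seat (a point): where the roller's centre is when seated: x = 178, y = 0, z = 16 mm in the gutter's frame. The seat is a gap across the gutter's floor from x = 166 to 190 mm; the roller sinks 4 mm into it and stays there. Just beyond is the black upper stop, its face at x = 199 mm, 38 mm high above the floor
- roller_center (a point): centre of the roller: steel cylinder 40 mm in diameter, 50 mm long, with two dark bands and blue end faces, about 0.15 kg, loose, lying across the gutter. It starts against the lip (centre at x = 16, z = 20 mm in the gutter's frame) and rolls back there if let go on the slope
- roller: the same roller; origin at its centre, y along its axis (the frame turns as it rolls)
- keeper (a joint): angle of the red keeper arm, rad: 0 = swung out away from the gutter; 0.43 = parallel to it, pointing downhill; 2.0 = fully shut, against its own end stop, square across the gutter just downhill of the seated roller. Seen from above it closes clockwise: from outside, through downhill, to across. Starts open at 0 to 0.4, turns with light friction (about 0.5 N at the pin), stays where left
- keeper_pin (a point): on the axis of the upright red pin on the keeper arm, 8 mm below its top. The pin is 10 mm in diameter, 44 mm from the hinge axis, its top 54 mm above the level of the gutter's floor; a fingertip can push it from the side. The arm is 8 mm thick, 55 mm long, and lies 20 to 32 mm above the level of the floor
- keeper_pivot (a point): on the keeper's hinge axis (square to the gutter's floor), level with keeper_pin: x = 150, y = -42, z = 46 mm in the gutter's frame, beside the gutter on the side away from the robot. The hinge hub is 16 mm in diameter, its top 38 mm above the level of the floor
- beaker: clear open beaker, 57 mm wide, 66 mm high, standing upright; a bystander; origin at the centre of its underside
- bottle_white: small closed white bottle, 28 mm wide, 44 mm high, standing upright; a bystander; origin at the centre of its underside
- petri_dish: clear round shallow dish, 55 mm wide, 14 mm high; a bystander; origin at the centre of its underside
- vial_tbx: closed white sample jar, 34 mm wide, 56 mm high, standing upright; a bystander; origin at the centre of its underside
- cuvette_block: black block with square wells, 34 x 80 x 27 mm; a bystander; origin at the centre of its underside
- vial_3: amber glass vial with a white cap, 22 mm wide, 55 mm high, standing upright; a bystander; origin at the centre of its underside
- fixture_block: white block with holes, 29 x 50 x 20 mm; a bystander; origin at the centre of its underside
There are look-alikes about, which are no part of the job. Leave any turquoise or yellow look-alike of the roller alone.

How it is judged:
By the outcome, as a careful person would: the job done as asked, in the order asked, and still so for the second after the job is handed in, with the robot touching nothing.
It also fails if it takes over 51 s, if anything falls off the work surface, if the arm or the gripper's body presses on something with over 40 N, if the wrist force passes 120 N, or if a joint passes its speed limit or range.

## Working session

There is one attempt and no reset: what is moved stays moved. The work goes in short steps, each a Python script; the robot and the scene stay as the last script left them, time stands still between calls to the robot, and variables do not carry over. Pictures are saved under pics/ and viewed, at most 10 in all, crops included, and the job is handed in when it is done.

```bash
mkdir -p pics; ls; python3 - <<'E'
from cell import robot
import cv2,numpy as np
for n in ("scene","side"):
    p,d=robot.grab_frame(n); cv2.imwrite(f"pics/{n}0.png",p[:,:,::-1]); np.savez(f"{n}0.npz",p=p,d=d)
    print(n,robot.camera_info(n))
print(robot.sense()["time"])
E
```

```text
pics
scene {'fx': 556.7266722381851, 'fy': 556.7266722381851, 'cx': 322.8881984060917, 'cy': 245.1415292660309, 'distortion': array([0.01914807, 0.        , 0.        , 0.        , 0.        ]), 'rvec': array([ 2.06791028, -0.84327792,  0.43897126]), 'tvec': array([-0.41074381,  0.32697261,  0.83562737])}
side {'fx': 462.9091305217739, 'fy': 462.9091305217739, 'cx': 323.19632377610225, 'cy': 234.94074049042544, 'distortion': array([0.00140316, 0.        , 0.        , 0.        , 0.        ]), 'rvec': array([ 0.1657866 , -2.67346415,  1.52994588]), 'tvec': array([0.57018798, 0.15079973, 1.16314351])}
0.1
```

View pics/scene0.png

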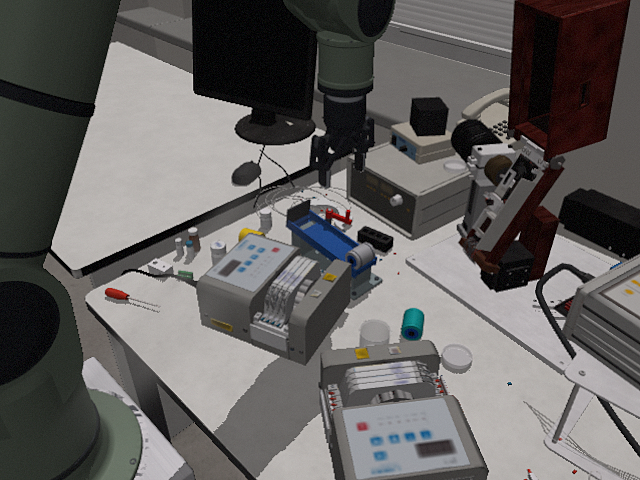

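View pics/side0.png

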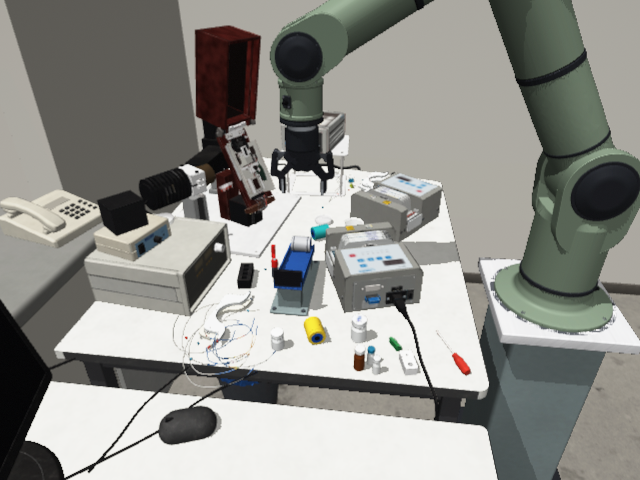

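The scene view shows the blue gutter, with the roller at about (362,258) at its lower end and the black stop at about (298,213). The red keeper is at about (340,215), and a pump stands on the robot side. Next I back-project and look closer.

```bash
cat > h.py <<'E'
import numpy as np, cv2
from cell import robot
def cam(n,s=None):
    c=robot.camera_info(n); K=np.array([[c["fx"],0,c["cx"]],[0,c["fy"],c["cy"]],[0,0,1]])
    if "rvec" in c:
        R=cv2.Rodrigues(c["rvec"])[0].T; t=-R@c["tvec"]          # camera->world
    else:
        H=np.array(c["hand_eye"]); Ro=np.array(s["orientation"]); R=Ro@H[:3,:3]; t=Ro@H[:3,3]+s["ee_pos"]
    return K,np.array(c["distortion"]),R,t
def cloud(C,d):
    K,D,R,t=C; v,u=np.mgrid[:480,:640]
    r=cv2.undistortPoints(np.stack([u,v],-1).reshape(-1,1,2).astype(float),K,D).reshape(480,640,2)
    return (np.dstack([r,np.ones((480,640))])*d[...,None])@R.T+t
def proj(C,P):
    K,D,R,t=C; return cv2.projectPoints(np.atleast_2d(P).astype(float),cv2.Rodrigues(R.T)[0],-R.T@t,K,D)[0][:,0]
E
python3 - <<'E'
from h import *
ims=[]
for n,(x,y) in {"scene":(275,190),"side":(235,220)}.items():
    z=np.load(n+"0.npz"); W=cloud(cam(n),z["d"])
    c=z["p"][y:y+100,x:x+133,::-1]; ims.append(cv2.resize(c,None,fx=5 if 0 else 3,fy=3,interpolation=cv2.INTER_CUBIC))
    hsv=cv2.cvtColor(z["p"],cv2.COLOR_RGB2HSV); 
    box=np.zeros((480,640),bool); box[y:y+100,x:x+133]=1
    m=box&(hsv[...,0]>100)&(hsv[...,0]<125)&(hsv[...,1]>150)&(z["d"]>0); P=W[m]; print(n,m.sum(),P.min(0),P.max(0),np.median(P,0))
    r=box&((hsv[...,0]<6)|(hsv[...,0]>174))&(hsv[...,1]>150); P=W[r]; print("red",r.sum(),P.min(0),P.max(0))
for uv in [(362,258),(298,213),(375,290),(340,285)]: print(uv,cloud(cam("scene"),np.load("scene0.npz")["d"])[uv[1],uv[0]])
cv2.imwrite("pics/crop0.png",np.hstack(ims))
E
```

```text
scene 1609 [ 0.60135464 -0.06278701 -0.00062905] [0.81497112 0.32139761 0.09323312] [0.640072   0.04458905 0.07023309]
red 195 [-0.05109588 -0.63000479  0.00105389] [0.85044462 0.26639639 0.7578772 ]
side 714 [ 0.45595454 -0.205055    0.00514723] [0.67055026 0.15146687 0.11984013] [0.63462477 0.03838532 0.06903253]
red 73 [0.67556381 0.04425096 0.08906166] [0.69607773 0.10042267 0.12236814]
(362, 258) [ 0.62595375 -0.05981422  0.08802688]
(298, 213) [0.63702538 0.14023539 0.09697298]
(375, 290) [ 0.65085136 -0.07931949  0.00174743]
(340, 285) [ 0.53331659 -0.0884409   0.0895278 ]
```

View pics/crop0.png

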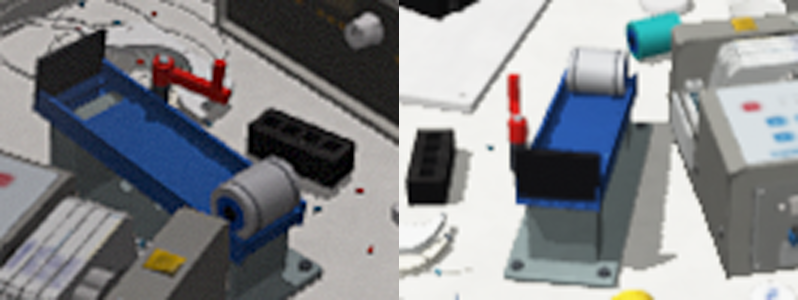

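The gutter runs roughly along world +y, with the lip near y=-0.08 and the stop near y=+0.13 at x≈0.635. The keeper is on the +x side, half open. Now a wrist view from above with the gripper closed.

```bash
python3 - <<'E'
from h import *
print(robot.camera_info("wrist"))
s=robot.sense(); print(np.round(s["orientation"],3))
robot.move_gripper(0.0)
R=np.array([[1,0,0],[0,-1,0],[0,0,-1.]])
for z in (0.36,0.32,0.28):
    try: robot.goto([0.60,0.02,z],R); break
    except robot.PlanningError as e: print(z,e)
s=robot.sense(); p,d=robot.grab_frame("wrist"); print(s["time"],s["ee_pos"],s["qpos"])
np.savez("w1.npz",p=p,d=d,pos=s["ee_pos"],o=s["orientation"]); cv2.imwrite("pics/w1.png",p[:,:,::-1])
E
```

```text
{'fx': 336.24906731423545, 'fy': 336.24906731423545, 'cx': 320.2467991541415, 'cy': 234.39584945756982, 'distortion': array([-0.03800214,  0.        ,  0.        ,  0.        ,  0.        ]), 'hand_eye': array([[-4.87286997e-04, -9.48862850e-01, -3.15688223e-01,
         7.98719968e-02],
       [ 9.99999365e-01, -1.41671044e-04, -1.11774932e-03,
        -5.65158940e-06],
       [ 1.01586693e-03, -3.15688567e-01,  9.48862317e-01,
        -1.44019735e-01],
       [ 0.00000000e+00,  0.00000000e+00,  0.00000000e+00,
         1.00000000e+00]])}
[[-0.     1.    -0.001]
 [ 1.     0.    -0.   ]
 [-0.    -0.001 -1.   ]]
2.2333 [0.59992544 0.01999147 0.35967562] [-0.37249899  0.39381697  0.34717025  1.50725669 -0.13726015  1.26500525
 -1.577796  ]
```

View pics/w1.png

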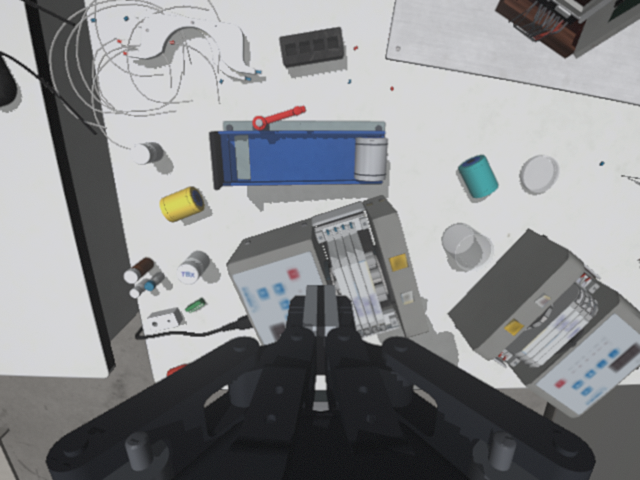

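The wrist view shows the gutter from the lip at about (386,160) to the stop at about (217,160), the keeper hub at (260,123) with its pin at (302,110), and the roller at (371,158). The pump is on the near side. I enlarge for corner picks.

```bash
python3 - <<'E'
from h import *
z=np.load("w1.npz"); s=dict(ee_pos=z["pos"],orientation=z["o"]); C=cam("wrist",s); W=cloud(C,z["d"])
for uv in [(250,160),(300,160),(340,160),(300,131),(300,184),(371,158),(371,142),(371,175),(300,210),(390,205),(302,110),(259,123),(300,106),(217,160)]: print(uv,np.round(W[uv[1],uv[0]],4))
cv2.imwrite("pics/w1c.png",cv2.resize(z["p"][95:200,205:400,::-1],None,fx=4,fy=4,interpolation=cv2.INTER_CUBIC))
E
```

```text
(250, 160) [0.6364 0.1067 0.0765]
(300, 160) [0.6355 0.0445 0.0688]
(340, 160) [ 0.6348 -0.0067  0.0618]
(300, 131) [0.6713 0.0432 0.0817]
(300, 184) [0.607  0.0443 0.0817]
(371, 158) [ 0.641  -0.0415  0.0974]
(371, 142) [ 0.6594 -0.0406  0.0973]
(371, 175) [ 0.6211 -0.0421  0.0995]
(300, 210) [0.5529 0.0498 0.0022]
(390, 205) [ 0.5782 -0.0728  0.0739]
(302, 110) [0.6946 0.0395 0.0995]
(259, 123) [0.6806 0.087  0.1115]
(300, 106) [0.7032 0.0473 0.0014]
(217, 160) [0.6403 0.1371 0.1131]
```

View pics/w1c.png

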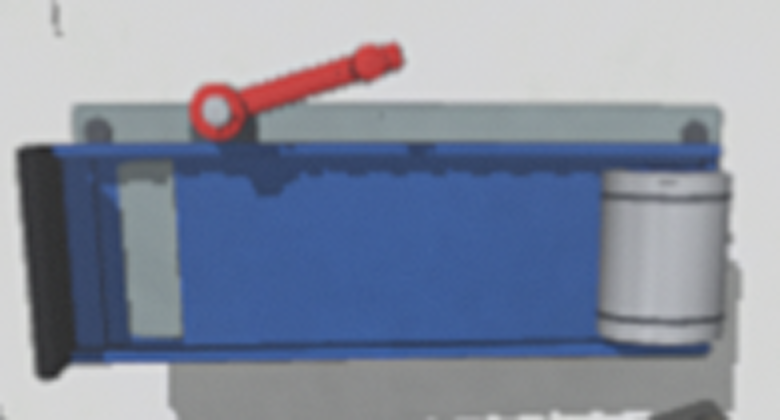

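```bash
cat >> h.py <<'E'
def frame(p):  # x,y,yaw(of uphill direction),z
    c,s=np.cos(p[2]),np.sin(p[2]); t=.12
    X=np.array([c*np.cos(t),s*np.cos(t),np.sin(t)]); Z=np.array([-c*np.sin(t),-s*np.sin(t),np.cos(t)])
    return np.column_stack([X,np.cross(Z,X),Z]),np.array([p[0],p[1],p[3] if len(p)>3 else .055])
E
python3 - <<'E'
from h import *
from scipy.optimize import least_squares
z=np.load("w1.npz"); C=cam("wrist",dict(ee_pos=z["pos"],orientation=z["o"]))
px=lambda U,V:((np.array([U,V])+.5)/4-.5+[205,95])
# (gutter mm point, crop px, use u, use v)
obs=[((150,-42,38),(215,111),1,1),((166,5,0),(181,265),1,0),((166,-20,0),(175,185),1,0),((190,10,0),(127,280),1,0),((190,-20,0),(120,190),1,0),
((40,-33,12),(600,145),0,1),((160,-33,12),(160,147),0,1),((160,33,12),(160,358),0,1),((60,33,12),(500,352),0,1),
((16,0,20),(664,256),1,1)]
def res(p):
    R,o=frame(p); q=proj(C,[o+R@(np.array(g)/1000) for g,*_ in obs])
    return np.array([(q[i]-px(*b))*[u,v] for i,(g,b,u,v) in enumerate(obs)])
f=least_squares(lambda p:res(p).ravel(),[.637,-.06,1.57]); print(f.x); print(np.round(res(f.x),1))
f4=least_squares(lambda p:res(p).ravel(),[.637,-.06,1.57,.055]); print(f4.x)
R,o=frame(f.x); P=R.T@(cloud(C,z["d"]).reshape(-1,3)-o).T
m=(abs(P[1])<.022)&(P[0]>.05)&(P[0]<.16)&(abs(P[2])<.02); print("floor z",np.median(P[2][m]))
m=(abs(P[1])<.022)&(P[0]>-.02)&(P[0]<.05)&(P[2]>.02)&(P[2]<.05); print("roller",np.percentile(P[0][m],[1,50,99]),P[2][m].max(), P[0][m][P[2][m]>np.percentile(P[2][m],80)].mean())
q=px(377,61); # pin top
for g in np.arange(0,.5,.05):
    a=g-.43+np.pi  # direction in gutter frame
    pt=o+R@np.array([.150+.044*np.cos(np.pi-(g-.43)) ,-.042-.044*np.sin(.43-g),.054]); print(round(g,2),proj(C,pt)[0]-q)
E
```

```text
[ 0.63927731 -0.0595566   1.57328487]
[[ 2.6  0.3]
 [ 1.7  0. ]
 [ 1.9  0. ]
 [-3.9  0. ]
 [-4.1 -0. ]
 [-0.  -0.8]
 [ 0.  -0.7]
 [ 0.   1.4]
 [ 0.   1.1]
 [ 1.6 -0.9]]
[ 0.63834435 -0.05771821  1.57202857  0.04333228]
floor z 0.001157051379060353
roller [0.00146819 0.02331064 0.03813475] 0.04311442803785999 0.018169056706375343
0.0 [-1.605343   -5.30018611]
0.05 [-0.75363872 -3.29333192]
0.1 [ 2.94695516e-04 -1.25343757e+00]
0.15 [0.65512135 0.81420801]
0.2 [1.20976899 2.90430519]
0.25 [1.66342591 5.01155769]
0.3 [2.0155372  7.13068601]
0.35 [2.26580042 9.25644024]
0.4 [ 2.41416065 11.38361221]
0.45 [ 2.46080515 13.507047  ]
```

```bash
python3 - <<'E'
from h import *
from scipy.optimize import least_squares
z=np.load("w1.npz"); C=cam("wrist",dict(ee_pos=z["pos"],orientation=z["o"]))
px=lambda U,V:((np.array([U,V])+.5)/4-.5+[205,95])
obs=[((150,-42,38),(215,111),1,1),((166,5,0),(181,265),1,0),((166,-20,0),(175,185),1,0),((190,10,0),(104,280),1,0),((190,-20,0),(99,190),1,0),
((40,-33,12),(600,145),0,1),((160,-33,12),(160,147),0,1),((160,33,12),(160,358),0,1),((60,33,12),(500,352),0,1),
((16,0,20),(664,256),1,1)]
def res(p):
    R,o=frame(p); q=proj(C,[o+R@(np.array(g)/1000) for g,*_ in obs])
    return np.array([(q[i]-px(*b))*[u,v] for i,(g,b,u,v) in enumerate(obs)])
f=least_squares(lambda p:res(p).ravel(),[.637,-.06,1.57]); print(f.x); print(np.round(res(f.x),1))
f4=least_squares(lambda p:res(p).ravel(),[.637,-.06,1.57,.055]); print(f4.x)
np.save("pose.npy",f.x); R,o=frame(f.x)
D=np.load("scene0.npz"); Cs=cam("scene")
# overlay on scene + side crops + wrist
pts=[(0,33,12),(0,-33,12),(199,-33,12),(199,33,12),(-2,0,8),(150,-42,38),(16,25,20),(16,-25,20),(166,0,0),(199,0,38)]
P=[o+R@(np.array(g)/1000) for g in pts]; out=[]
for n,(x,y,w) in {"scene":(275,185,130),"side":(230,220,130)}.items():
    im=cv2.resize(np.load(n+"0.npz")["p"][y:y+110,x:x+w,::-1],None,fx=3,fy=3,interpolation=cv2.INTER_CUBIC)
    for q in proj(cam(n),P): cv2.circle(im,tuple(int(v) for v in (q-[x,y])*3+1),2,(0,255,0),-1)
    out.append(im)
cv2.imwrite("pics/ov.png",np.hstack(out))
E
```

```text
[ 0.63877658 -0.05731328  1.56751619]
[[ 0.8  0. ]
 [-0.2  0. ]
 [ 0.2  0. ]
 [-0.   0. ]
 [-0.6 -0. ]
 [-0.  -0.5]
 [ 0.  -1.1]
 [ 0.   1.1]
 [ 0.   1.2]
 [-0.2 -0.5]]
[ 0.638579   -0.05690883  1.56724953  0.05251872]
```

View pics/ov.png

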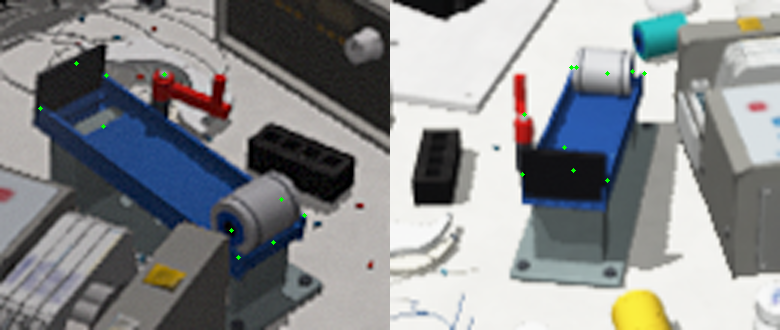

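The model matches all three views to a pixel. I'll push the roller now, after checking the pump's height near the path.

```bash
cat >> h.py <<'E'
import os
if os.path.exists("pose.npy"):
    GP=np.load("pose.npy"); GR,GO=frame(GP); c,s_=np.cos(GP[2]),np.sin(GP[2])
    RT=np.array([[c,s_,0],[s_,-c,0],[0,0,-1.]])  # tool x uphill, y across, z down
    g2w=lambda x,y,z: GO+GR@(np.array([x,y,z])/1000)
    w2g=lambda p: GR.T@(np.array(p)-GO)*1000
def shot(name):
    s=robot.sense(); p,d=robot.grab_frame("wrist"); cv2.imwrite(f"pics/{name}.png",p[:,:,::-1])
    np.savez(name+".npz",p=p,d=d,pos=s["ee_pos"],o=s["orientation"])
E
python3 - <<'E'
from h import *
z=np.load("w1.npz"); W=cloud(cam("wrist",dict(ee_pos=z["pos"],orientation=z["o"])),z["d"])
v=np.zeros((480,640),bool); v[:270]=1
m=v&(W[...,0]>.5)&(W[...,0]<.60)&(abs(W[...,1]+.0)<.18)&(z["d"]>.1); h=W[m][:,2]; print("pump top",np.percentile(h,99.5))
assert np.percentile(h,99.5)<.135
robot.goto(g2w(-29,0,13)+[0,0,.12],RT)
print(robot.movel(g2w(-29,0,13),RT,.12,guard=15))
f0=robot.sense()["contact_force"]
hit=robot.movel(g2w(147,0,13),RT,.05,guard=8)
s=robot.sense(); print(hit,s["time"],w2g(s["ee_pos"]),GR.T@(s["contact_force"]-f0))
E
```

```text
pump top 0.12108859968609786
False
False 8.6 [ 1.46873100e+02 -1.10283352e-02  1.30117748e+01] [ 0.70874813  0.14817914 -0.10646627]
```

```bash
python3 - <<'E'
from h import *
shot("w2"); p=np.load("w2.npz")["p"]; cv2.imwrite("pics/w2.png",p[:,:,::-1])
E
```

```text
(no output)
```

View pics/w2.png

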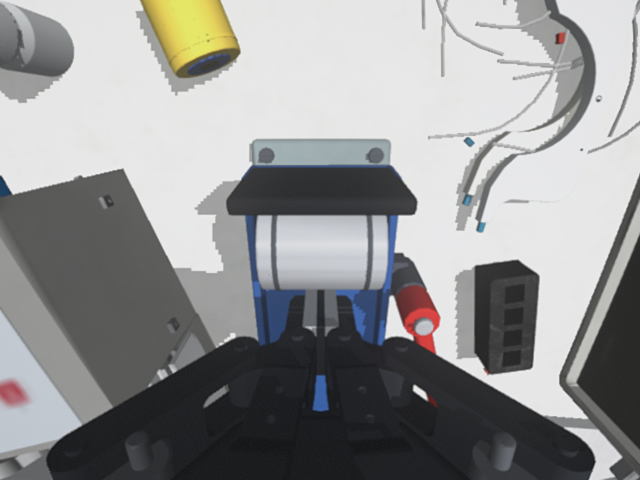

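The roller (rows 215–290) lies right against the black stop, with a gap to the fingers. I check its height against the seat, back off and shut the keeper in two straight pushes.

```bash
cat > chk.py <<'E'
from h import *
def roller(name):
    z=np.load(name+".npz"); W=cloud(cam("wrist",dict(ee_pos=z["pos"],orientation=z["o"])),z["d"])
    P=((W-GO)@GR*1000)[(z["d"]>.05)]
    m=(abs(P[:,1])<18)&(P[:,0]>158)&(P[:,0]<196)&(P[:,2]>24)&(P[:,2]<48); Q=P[m]
    t=Q[Q[:,2]>np.percentile(Q[:,2],70)]; print("roller top z",np.percentile(Q[:,2],95),"x",t[:,0].mean(),len(Q))
E
python3 - <<'E'
from chk import *
roller("w2")
robot.movel(g2w(125,0,13),RT,.1)
robot.movel(g2w(110,0,13)+[0,0,.1],RT,.25)
shot("w3"); roller("w3")
robot.movel(g2w(110,-86,36)+[0,0,.07],RT,.25)
print(robot.movel(g2w(110,-86,36),RT,.12,guard=12))
f0=robot.sense()["contact_force"]
hit=robot.movel(g2w(110,-14-19,36),RT,.06,guard=8)
s=robot.sense(); print(hit,s["time"],w2g(s["ee_pos"]),GR.T@(s["contact_force"]-f0))
robot.movel(g2w(110,-45,36),RT,.1)
robot.movel(g2w(85,-50,36)+[0,0,.06],RT,.25)
shot("w4")
print(robot.sense()["time"])
E
```

```text
roller top z 40.155005409441 x 174.54634888971424 8005
roller top z 37.45376902746555 x 178.72765924407724 3224
False
False 11.875 [109.76267529 -33.059768    35.9394292 ] [-0.17191015  0.38604694  0.0844688 ]
12.5917
```

View pics/w4.png

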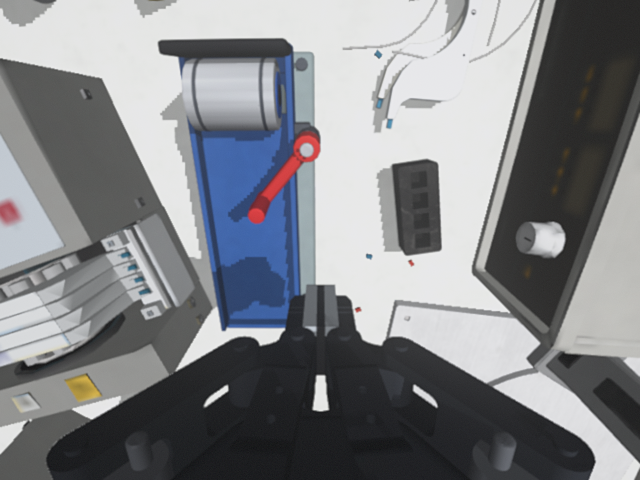

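The roller is seated (top z≈37 mm, x≈178 mm), and the keeper is about 40° past parallel with its pin at (257,214). Now the final push uphill on the pin.

```bash
python3 - <<'E'
from chk import *
robot.movel(g2w(80,-6,36)+[0,0,.06],RT,.2)
print(robot.movel(g2w(80,-6,36),RT,.12,guard=12))
f0=robot.sense()["contact_force"]
hit=robot.movel(g2w(142,-4,36),RT,.04,guard=6)
s=robot.sense(); print(hit,s["time"],w2g(s["ee_pos"]),GR.T@(s["contact_force"]-f0))
robot.movel(g2w(105,-4,36),RT,.1)
robot.movel(g2w(70,-4,36)+[0,0,.14],RT,.25)
shot("w5"); roller("w5"); print(robot.sense()["time"])
p=np.load("w5.npz")["p"]; cv2.imwrite("pics/w5.png",p[:,:,::-1])
E
```

```text
False
True 14.375 [102.51164945  -4.08919814  35.57491467] [-2.06212293  3.30308018  2.25953083]
roller top z 37.56281817888007 x 178.26454710527744 2429
15.3833
```

View pics/w5.png

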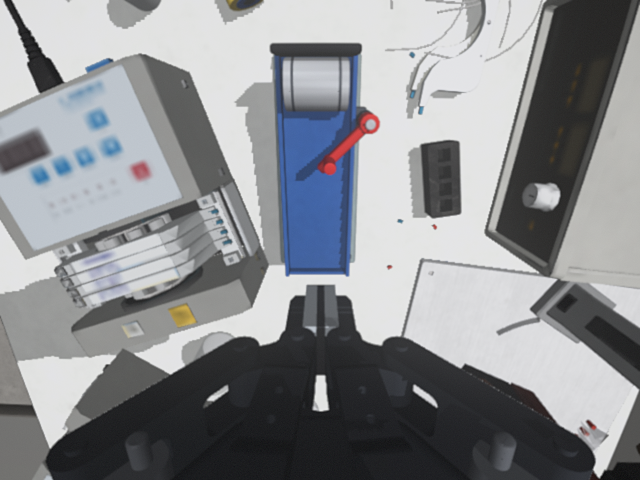

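Only the finger's corner met the pin because the tips are narrower (about 13 mm) than I assumed, and the guard stopped the move. The roller is still seated. I measure the pin and follow its arc with the finger centred on it.

```bash
python3 - <<'E'
from chk import *
from scipy.optimize import minimize_scalar
z=np.load("w5.npz"); C=cam("wrist",dict(ee_pos=z["pos"],orientation=z["o"]))
pin=lambda f:np.array([150-44*np.cos(f),-42+44*np.sin(f)])
phi=minimize_scalar(lambda f:np.linalg.norm(proj(C,g2w(*pin(f),54))[0]-[330,168]),bounds=(-.4,1.6),method="bounded"); print(phi.x,phi.fun,pin(phi.x))
f=phi.x; assert phi.fun<3
tip=lambda f,dx:g2w(pin(f)[0]-16+dx,pin(f)[1],36)
robot.movel(tip(f,-18)+[0,0,.06],RT,.25)
print(robot.movel(tip(f,-18),RT,.12,guard=12))
f0=robot.sense()["contact_force"]
for k in np.append(np.arange(f,1.5,.15),[1.57]):
    hit=robot.movel(tip(k,0),RT,.05,guard=10)
    s=robot.sense(); print(round(k,2),hit,w2g(s["ee_pos"]).round(1),(GR.T@(s["contact_force"]-f0)).round(1))
    if hit: break
else:
    hit=robot.movel(tip(1.57,6),RT,.02,guard=6); s=robot.sense(); print("end",hit,w2g(s["ee_pos"]).round(1),(GR.T@(s["contact_force"]-f0)).round(1))
g=w2g(s["ee_pos"])
robot.movel(g2w(g[0]-30,g[1],36),RT,.1)
robot.movel(g2w(70,-4,36)+[0,0,.14],RT,.25)
shot("w6"); roller("w6"); print(robot.sense()["time"])
z=np.load("w6.npz");C=cam("wrist",dict(ee_pos=z["pos"],orientation=z["o"])); print("expect shut pin px",proj(C,g2w(150,2,54))[0],"hub",proj(C,g2w(150,-42,38))[0])
cv2.imwrite("pics/w6c.png",cv2.resize(z["p"][30:200,230:420,::-1],None,fx=3,fy=3,interpolation=cv2.INTER_CUBIC))
E
```

```text
0.8053623379066798 1.2225016195816638 [119.51459977 -10.27240361]
False
0.81 False [104.  -10.4  36.1] [-0.9 -0.4 -0.4]
0.96 False [108.9  -5.9  36. ] [-0.9 -1.3  0.2]
1.11 False [114.7  -2.6  36. ] [-0.5  0.2 -1.2]
1.26 False [ 1.209e+02 -1.000e-01  3.600e+01] [-0.4 -0.1 -1.3]
1.41 False [127.3   1.4  36. ] [-1.2 -0.6  0.3]
1.57 False [133.9   2.1  36. ] [-3.   0.7  0.2]
end True [133.9   2.3  35.8] [-3.2 -0.8  0.7]
roller top z 37.5535489973777 x 178.44783913355636 2437
19.8583
expect shut pin px [312.81145587 127.77710358] hub [370.1399447  125.03150278]
```

View pics/w6c.png

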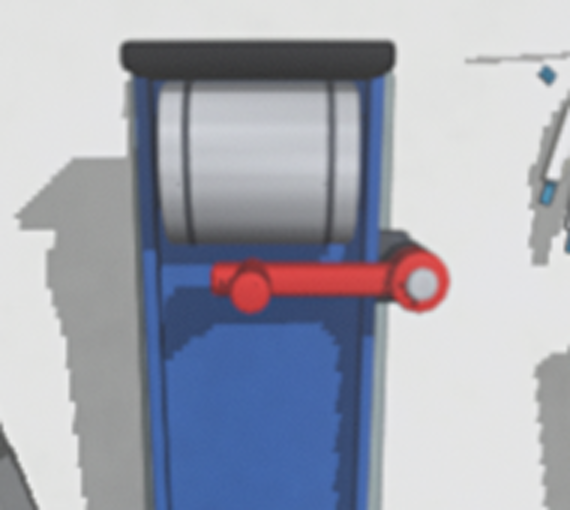

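The keeper lies square across the gutter behind the seated roller. The pin at (313,127.6) is where it should be when shut, and the force rose at the end stop. The arm is clear, so I hand in.

```bash
python3 -c "
from cell import robot
print(robot.hand_in())"
```

```text
the job is handed in; nothing more can be done
None
```

The roller is in its seat against the upper stop, the keeper is shut square across the gutter behind it, and the job was handed in with the arm clear at about 20 s of the 51 s limit.

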